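Put the gated test selector into the slot of the plugged socket

ROBOT

A 6-joint arm with a two-finger parallel gripper is mounted at the origin on the work surface. World frame = base frame: x ahead of the robot, y to its left, z up, the work surface at z = 0. Lengths are in m, angles in degrees, forces in N, time in s.
With the tool pointing down it reaches from about 0.3 to 0.75 m from the base axis. Payload 8.5 kg.
Tool frame: the origin (TCP) lies at the very end of the fingers, on their centre line; the grasp point (between the pads) lies 19 mm behind it (env.tcp_to_grasp is the distance from the TCP to the grasp point, in m); z points along the fingers, y is the line along which they close (so a half turn about z gives the same grasp; the last joint's range is limited). The gripper opens to 85 mm and grips with 20 to 120 N. Pads are 22 mm wide; open, the fingers measure 114 mm over their backs; the gripper's body (76 mm by 85 mm) begins 54 mm behind the grasp point. The pads swing forward as they close: fully open they stand 13 mm farther back than shut.
Start: joints at [-81.263, 21.807, 74.336, -0, 83.858, -12.336], TCP at [0.198, -0.513, 0.231] pointing down, gripper open.
Joint ranges: [-178.18, 178.18], [-50.72, 133.34], [12.68, 142.11], [-81.47, 261.47], [9.98, 163.14], [-165.26, 165.26]. Speed limits (degrees/s): [136.94, 136.94, 180, 180, 180, 180].

INTERFACE

Orientations are given as a 3x3 rotation matrix whose columns are the frame's x, y, z axes.
In Python, from rig import status, get_image, env gives the robot as it stands.
- The arm moves only by the shell command python3 -m handwheel 'ROWS' [FORCE]. ROWS is text: rows parted by semicolons, each of 7 numbers parted by spaces: the shift along the world's x, y, z in cm, then the turn, a rotation vector about the world's x, y, z in degrees, then the opening, from 0 (shut) to 1 (fully open). In form: dx dy dz wx wy wz gripper; .... A call has 1 to 8 rows; each row is the pose to reach, as a shift and turn from the pose commanded when the call began; what a row does not reach only later rows make up. A row lasts 1/12 s, in which the tool goes at most 41.7 mm and 7.16 degrees, less where a joint would pass 70% of its speed; a pose out of reach is approached as far as the arm can. A call with a gripper value outside its range is refused whole. The fingers move at their own pace and stop on an object; FORCE is the grip in N (left out, the last holds). Time passes only in rows, so rows that repeat a pose let the fingers close. It gives the time, the measured TCP pose, the force, the opening and the grip force at its end, in the units of the state.
- status.observe(): the state, without advancing time (a new reading comes with each control period).
- get_image(name): name is "side" or "top" or "wrist"; returns a dict with "color" (400x640x3 uint8, red, green, blue), "vertical_fov" (degrees; the focal length in pixels is half the picture's height over the tangent of half this angle, whatever the lens; pixels are square), "cx", "cy" (the principal point, pixels), "xyz" and "orientation" of the camera in the world. Camera axes: x right, y down, z forward; pixel columns grow to the right and rows downward; lengths in m; the calibration is good to about 2 mm. The wrist camera is an equidistant fisheye: a pixel r from the principal point sees the ray r / f radians off the axis. A picture is of the moment at which its call begins. There is no depth.
- env.close_job(): hands the job in; it is judged then, once.
The state is a dict: "time_s": time; "q": joint angles; "qvel": joint speeds; "joint_efforts": joint torques, N m; "position": TCP position; "tool_rot": TCP orientation; "ft_force": force on the tool from outside, world axes, zero at the start; "wrist_torque": the same for the moment, N m; "grip_width": finger opening in m; "gripper_force": force on a finger pad.
Only numpy, scipy, OpenCV 4.12 (cv2) and the standard library are available. Lean on these libraries where they do the work, as an engineer would, in place of code of your own. Each camera call takes 0.05 s, during which the arm holds its last target. There are 200 camera calls.

TASK

On the test bench, push the selector's upright lever through its gate into the corner slot next to the socket that holds the tall plug (the other three sockets hold only low caps), right to the end of that slot, and leave it there. Only push the lever with the fingers: do not pull its grip up, do not take it into any other corner slot on the way, and leave the plug, the caps and the things lying on the bench where they are.

Things in the scene. Friction and masses are not known exactly. Their poses are not given: they have to be found in the camera images.
- selector: Grey box fixed to the bench, 200 mm (x) by 260 mm (y), flat aluminium top at z = 100 mm. Origin: centre of its underside on the bench; its x points away from the robot (yaw within 0.35 rad), y to the left, z up. The gate for the lever is cut in the 6 mm top plate; near/far mean towards -x/+x and left/right +y/-y of this frame.
- gate (a point): Middle of the gate, on the box's top (z = 100 mm) above its origin. All channels are 18 mm wide, the lever's stick 12 mm. A cross channel runs along y at x = 0, from y = -39 to 39 mm. From its two ends four corner slots, centred at y = +30 and -30 mm, run to x = +40 mm (far) and x = -40 mm (near).
- park (a point): Parking slot, its point at the near end on the box's top: a fifth slot at y = 0 that runs from the cross channel only to the near side, to x = -40 mm; opposite it there is no far slot. The lever starts in it. The way out: far until the stick meets the cross channel's far wall, sideways to the channel's end, then along x into a corner slot.
- lever_fore (a joint): Lever's fore-and-aft tilt, rad: 0 upright (-0.03 to 0.03 in the cross channel), positive leans to the selector's +x (far), about 0.28 at the end of a far slot, -0.28 at the end of a near or the parking slot. It turns about a point on the selector's z axis 20 mm below the bench top, stays where it is left, and takes about 3 N at the grip to move.
- lever_side (a joint): Lever's sideways tilt, rad: 0 upright, positive = leaning to the selector's +y (left); about +0.25 in the left corner slots (0.27 against the end of the cross channel) and -0.25 in the right ones; about 0 in the parking slot. Same pivot, same resistance.
- grip_mid (a point): Middle of the lever's black cylindrical grip, 28 mm in diameter, 67 mm long, on a 12 mm steel stick, 201.5 mm from the pivot. Lever upright: the grip spans z = 148 to 215 mm. Leaning fully into a corner slot, its middle is about 55 mm off in x and 50 mm in y, and it spans about z = 135 to 200 mm.
- grip_lift (a joint): How far the grip is pulled up along its stick, m: 0 = down (rest), a strong spring holds it down (20 N to start lifting, 15 mm travel). It is a maintenance release and must stay down.
- plug: Tall audio plug standing loose in one of the four socket collars: black cylinder 18 mm in diameter and 40 mm high with a steel band; origin at its foot, on the selector's top, so its top is at z = 140 mm. It marks the slot to be selected.
- socket_near_left (a point): Centre of the near left socket, a steel collar 29 mm wide and 10 mm high on the selector's top (z = 100 mm), at x = -60, y = +95 mm in the selector's frame, next to the near left corner slot.
- socket_near_right (a point): Centre of the near right socket, a steel collar 29 mm wide and 10 mm high on the selector's top (z = 100 mm), at x = -60, y = -95 mm in the selector's frame, next to the near right corner slot.
- socket_far_left (a point): Centre of the far left socket, a steel collar 29 mm wide and 10 mm high on the selector's top (z = 100 mm), at x = +60, y = +95 mm in the selector's frame, next to the far left corner slot.
- socket_far_right (a point): Centre of the far right socket, a steel collar 29 mm wide and 10 mm high on the selector's top (z = 100 mm), at x = +60, y = -95 mm in the selector's frame, next to the far right corner slot.
- cap1: Low black dust cap, 18 mm in diameter and 14 mm high, standing loose in one of the other three sockets; origin at its foot. Leave alone.
- cap2: Low black dust cap, 18 mm in diameter and 14 mm high, standing loose in one of the other three sockets; origin at its foot. Leave alone.
- cap3: Low black dust cap, 18 mm in diameter and 14 mm high, standing loose in one of the other three sockets; origin at its foot. Leave alone.
- tablet: Handheld controller lying on the bench left of the selector, orange case 150 x 210 x 26 mm, origin under its centre. Leave alone.
- driver: Screwdriver lying on the bench right of the selector, 200 mm long, 26 mm thick handle, origin under its centre. Leave alone.
- adapter: Black power adapter, 85 x 55 x 32 mm, on the bench to the right, origin under its centre. Leave alone.
Mind the look-alikes: they are no part of the job. Leave any red or white look-alike of the plug alone.

How it is judged:
By the outcome, as a careful person would: the job done as asked, in the order asked, and still so for the second after the job is handed in, with the robot touching nothing.
It also fails if it takes over 45 s, if anything falls off the work surface, if the arm or the gripper's body presses on something with over 40 N, if the wrist force passes 120 N, or if a joint passes its speed limit or range.

## Working session

There is one attempt and no reset: what is moved stays moved. The work goes in short steps, Python scripts to look and compute and a shell command to move; the robot and the scene stay as the last step left them, time stands still between calls to the robot, and variables do not carry over. Pictures are saved under pics/ and viewed, at most 10 in all, crops included, and the job is handed in when it is done.

```bash
mkdir -p pics; python3 - <<'E'
from rig import status,get_image,env
import cv2
for n in("top","side"):
    g=get_image(n);cv2.imwrite(f"pics/{n}0.png",g["color"][:,:,::-1])
    print(n,g["vertical_fov"],g["cx"],g["cy"],g["xyz"],g["orientation"])
s=status.observe();print(s["time_s"],s["position"],s["tool_rot"],s["grip_width"])
E
```

```text
top 49.68102448794363 317.9093262252076 204.91925943183602 [ 0.52942968 -0.02052939  1.1629648 ] [[ 0.02016641 -0.99838451  0.05311955]
 [-0.99978908 -0.01993119  0.00495421]
 [-0.00388747 -0.05320825 -0.99857587]]
side 48.12640168836036 322.50988015963736 196.87338279650248 [0.36076825 0.75791329 0.86723524] [[-0.95349398 -0.21083642  0.21540017]
 [-0.30110573  0.63407574 -0.71223823]
 [ 0.01358574 -0.74397309 -0.66807146]]
0.1 [ 0.19772139 -0.51295127  0.23077372] [[ 9.33116017e-01  3.59575382e-01 -2.08250665e-04]
 [ 3.59575340e-01 -9.33115156e-01  1.29600624e-03]
 [ 2.71690089e-04 -1.28420599e-03 -9.99999138e-01]] 0.08503185108866687
```

View pics/top0.png

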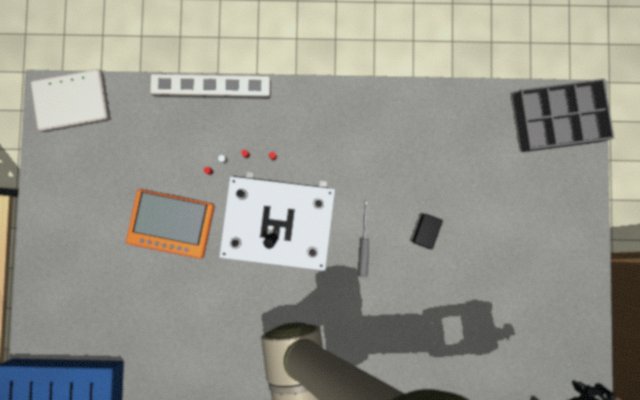

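View pics/side0.png

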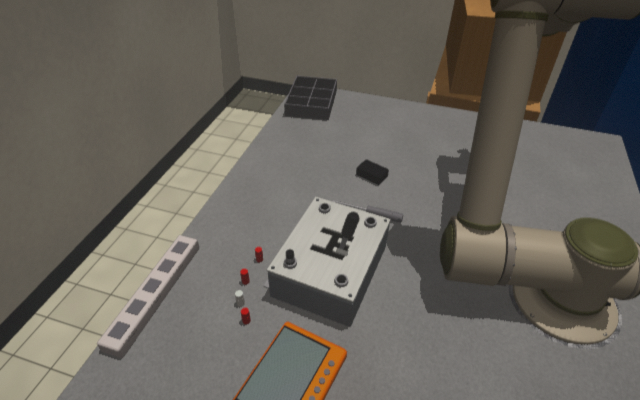

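The top view shows the box centred at about (277,223) with its lever in the park slot (grip at (270,239)). The sockets are at (241,194) far left, (318,203) far right, (235,243) near left and (312,252) near right. In the side view the plug candidates are far left (290,257), near left (342,280), far right (324,207) and near right (370,221). Only (290,257) looks tall. The red and white pieces on the bench are look-alikes. I'll confirm this with a crop and measure the box pose.

```bash
cat > h.py <<'E'
import numpy as np,cv2
from rig import status,get_image,env
def ray(g,u,v):
    f=200/np.tan(np.radians(g["vertical_fov"])/2)
    d=np.array([(u-g["cx"])/f,(v-g["cy"])/f,1.]);return np.array(g["xyz"]),np.array(g["orientation"])@d
def plane(g,u,v,z):
    o,d=ray(g,u,v);return o+d*(z-o[2])/d[2]
def proj(g,p):
    f=200/np.tan(np.radians(g["vertical_fov"])/2)
    c=np.array(g["orientation"]).T@(np.array(p)-g["xyz"]);return f*c[0]/c[2]+g["cx"],f*c[1]/c[2]+g["cy"]
E
python3 - <<'E'
from h import *
g=get_image("top");s=get_image("side")
im=g["color"];roi=np.zeros((400,640),np.uint8)
m=(im.min(2)>195).astype(np.uint8);m[:165]=0;m[290:]=0;m[:,:212]=0;m[:,345:]=0
m=cv2.morphologyEx(m,cv2.MORPH_OPEN,np.ones((9,9)))
c=max(cv2.findContours(m,0,2)[0],key=cv2.contourArea)
r=cv2.minAreaRect(c);b=cv2.boxPoints(r);P=np.array([plane(g,*q,.1)for q in b]);print(r);print(P[:,:2].round(4),P.mean(0))
e=[P[i]-P[i-1] for i in range(4)];print([ (round(np.linalg.norm(x),4),round(np.degrees(np.arctan2(x[1],x[0])),2)) for x in e])
cs=s["color"][185:315,255:405];ct=im[170:275,210:345]
a=cv2.resize(cs,(600,520),interpolation=2);a=a[:,:,::-1];cv2.imwrite("pics/c.png",a)
o=P.mean(0)
# dark blobs socket
d=(im.max(2)<90).astype(np.uint8);d[:170]=0;d[275:]=0;d[:,:215]=0;d[:,340:]=0
n,l,st,ce=cv2.connectedComponentsWithStats(d)
for i in range(1,n):
    if st[i,4]>15:print(st[i],ce[i].round(1),plane(g,*ce[i],.11)[:2].round(4))
E
```

```text
((276.8545837402344, 223.1838836669922), (105.48819732666016, 81.092529296875), 7.001267910003662)
[[ 0.4534  0.2231]
 [ 0.652   0.205 ]
 [ 0.6252 -0.0546]
 [ 0.4274 -0.034 ]] [0.5394909  0.08489665 0.1       ]
[(np.float64(0.2584), np.float64(84.22)), (np.float64(0.1994), np.float64(-5.2)), (np.float64(0.261), np.float64(-95.89)), (np.float64(0.1989), np.float64(174.07))]
[237 190   8   7  41] [240.4 193.3] [0.6101 0.1749]
[316 201   5   5  22] [318.1 203.1] [ 0.5899 -0.0157]
[261 207  32  41 582] [274.9 227.9] [0.5273 0.0883]
[232 240   6   6  32] [234.5 242.5] [0.4899 0.1856]
[310 250   5   5  22] [312.1 252.1] [ 0.4706 -0.0035]
[318 267  22   8 122] [331.2 271.2] [ 0.4255 -0.0507]
```

View pics/c.png

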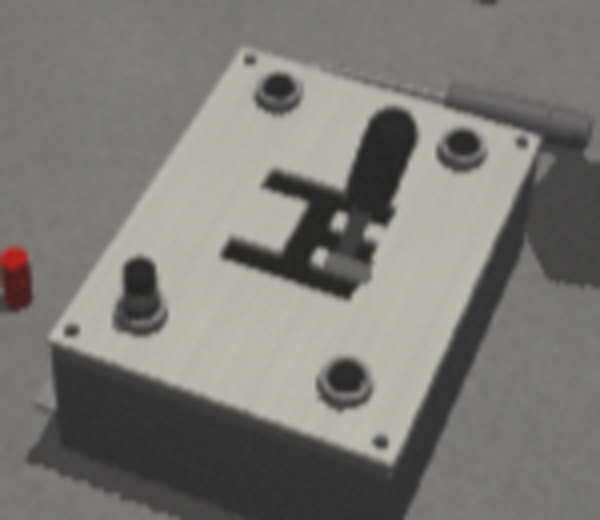

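The crop confirms it: the far-left socket, crop (140,290), holds the only tall black plug, so the far-left slot is the target. The other three sockets hold low caps, and the red piece on the left stands on the bench. The selector origin is about (0.5395, 0.085) with yaw about -5.7°. I'll shut the fingers and go to the near side of the grip.

```bash
python3 -m handwheel '2 4 1 0 0 -4 0;4 8 1 0 0 -8 0;6 11.5 1 0 0 -12 0;8 15 1 0 0 -16 0;9.5 18.5 1 0 0 -20 0;11 22 1 0 0 -24 0;12 25.5 1 0 0 -26.8 0;13 29 1 0 0 -26.8 0' 30
python3 -m handwheel '1.5 4 0 0 0 0 0;3 8 0 0 0 0 0;4.5 12 0 0 0 0 0;6 16 0 0 0 0 0;7 20 0 0 0 0 0;8 24 0 0 0 0 0;9 28 0 0 0 0 0;9.3 31 0 0 0 0 0'
```

```text
time_s: 0.87
position: [0.3279, -0.2213, 0.2413]
tool_rot: [[0.995, -0.102, 0.0], [-0.102, -0.995, 0.0], [0.0, -0.0, -1.0]]
ft_force: [1.6, 1.0, -0.2]
grip_width: 0.0001
gripper_force: 0.0
time_s: 1.53
position: [0.4211, 0.0895, 0.2413]
tool_rot: [[0.995, -0.099, 0.0], [-0.099, -0.995, 0.0], [0.0, -0.0, -1.0]]
ft_force: [-0.3, -0.4, -0.1]
grip_width: -0.0003
gripper_force: 0.0
```

```bash
python3 -m handwheel '0 0.7 -2 0 0 0 0;0 0.7 -4 0 0 0 0;0 0.7 -6 0 0 0 0;0 0.7 -7.6 0 0 0 0;0 0.7 -7.6 0 0 0 0'
cat > look.py <<'E'
import sys;from h import *
n=sys.argv[1]
a=[]
for c,(r0,r1,c0,c1) in(("top",(165,285,205,345)),("side",(175,315,255,415))):
    g=get_image(c);a.append(cv2.resize(g["color"][r0:r1,c0:c1,::-1],(400,350),interpolation=2))
cv2.imwrite(f"pics/{n}.png",np.hstack(a))
s=status.observe();p=np.array(s["position"]);t=np.radians(-5.7);d=p-[.5395,.085,0]
print("sel frame mm",[round(1e3*x,1) for x in(d[0]*np.cos(t)+d[1]*np.sin(t),-d[0]*np.sin(t)+d[1]*np.cos(t),p[2])],np.round(s["ft_force"],1))
E
python3 look.py a1
```

```text
time_s: 1.95
position: [0.4192, 0.094, 0.1629]
tool_rot: [[0.995, -0.1, -0.006], [-0.1, -0.995, 0.0], [-0.006, 0.0, -1.0]]
ft_force: [0.0, 0.6, 0.6]
grip_width: -0.0001
gripper_force: 0.0
sel frame mm [np.float64(-119.0), np.float64(-3.1), np.float64(165.6)] [-0.  0.  1.]
```

View pics/a1.png

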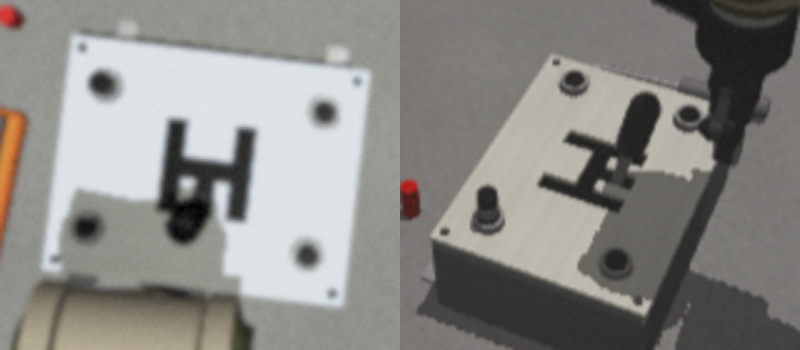

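The fingers stand behind the parked grip: top crop grip (187,220), side crop (640,120). Next I push it far.

```bash
python3 -m handwheel '1 0.2 0 0 0 0 0;2 0.1 0 0 0 0 0;3 0 0 0 0 0 0;3.6 -0.05 0 0 0 0 0;4.2 -0.1 0 0 0 0 0;4.8 -0.2 0 0 0 0 0;5.4 -0.25 0 0 0 0 0;6 -0.3 0 0 0 0 0' 
python3 -m handwheel '0.5 -0.05 0 0 0 0 0;1 -0.1 0 0 0 0 0;1.5 -0.15 0 0 0 0 0;2.0 -0.2 0 0 0 0 0;2.4 -0.25 0 0 0 0 0;2.8 -0.3 0 0 0 0 0;2.8 -0.3 0 0 0 0 0'
python3 look.py a2
```

```text
time_s: 2.72
position: [0.4809, 0.0909, 0.1653]
tool_rot: [[0.995, -0.1, -0.001], [-0.1, -0.995, 0.0], [-0.001, -0.0, -1.0]]
ft_force: [-2.0, 1.5, 0.2]
grip_width: -0.0001
gripper_force: 0.0
time_s: 3.3
position: [0.5095, 0.0876, 0.1653]
tool_rot: [[0.995, -0.1, 0.001], [-0.1, -0.995, -0.0], [0.001, 0.0, -1.0]]
ft_force: [-0.5, -0.2, -0.3]
grip_width: 0.0002
gripper_force: 0.0
sel frame mm [np.float64(-30.5), np.float64(-0.4), np.float64(165.3)] [-0.5  0.  -0.5]
```

```bash
python3 -m handwheel '0.2 0 0 0 0 0 0;0.4 0 0 0 0 0 0;0.6 -0.05 0 0 0 0 0;0.6 -0.05 0 0 0 0 0'
python3 -m handwheel '0.15 0 0 0 0 0 0;0.3 0 0 0 0 0 0;0.3 0 0 0 0 0 0'
python3 look.py a2
```

```text
time_s: 3.73
position: [0.515, 0.0873, 0.1653]
tool_rot: [[0.995, -0.1, 0.0], [-0.1, -0.995, 0.0], [0.0, -0.0, -1.0]]
ft_force: [-0.7, 0.9, 0.4]
grip_width: 0.0003
gripper_force: 0.0
time_s: 3.98
position: [0.518, 0.0873, 0.1653]
tool_rot: [[0.995, -0.1, 0.0], [-0.1, -0.995, 0.0], [0.0, -0.0, -1.0]]
ft_force: [-0.0, 0.5, 0.7]
grip_width: -0.0001
gripper_force: 0.0
sel frame mm [np.float64(-21.7), np.float64(0.1), np.float64(165.3)] [-1.   1.1  0.1]
```

View pics/a2.png

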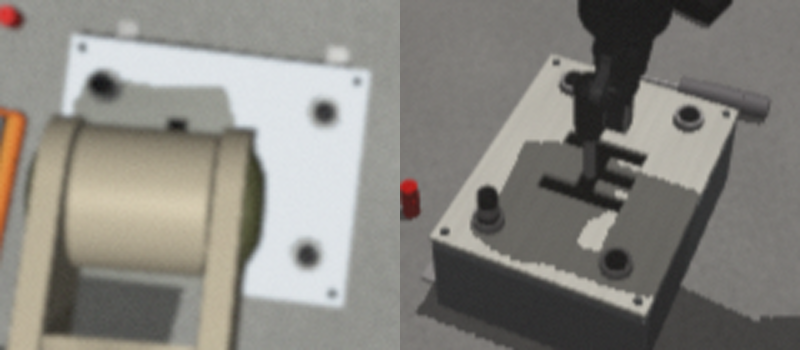

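```bash
python3 -m handwheel '0.1 0 0 0 0 0 0;0.2 0 0 0 0 0 0'
python3 -m handwheel '0.1 0 0 0 0 0 0;0.2 0 0 0 0 0 0'
python3 -m handwheel '0.1 0 0 0 0 0 0;0.2 0 0 0 0 0 0'
```

```text
time_s: 4.25
position: [0.5194, 0.0874, 0.1653]
tool_rot: [[0.995, -0.1, -0.001], [-0.1, -0.995, 0.0], [-0.001, -0.0, -1.0]]
ft_force: [-5.2, 1.0, 2.2]
grip_width: -0.0001
gripper_force: 0.0
time_s: 4.42
position: [0.5203, 0.0878, 0.165]
tool_rot: [[0.995, -0.099, -0.004], [-0.099, -0.995, 0.001], [-0.004, -0.0, -1.0]]
ft_force: [-10.5, 2.2, 3.8]
grip_width: -0.0002
gripper_force: 0.0
time_s: 4.58
position: [0.521, 0.0879, 0.1649]
tool_rot: [[0.995, -0.099, -0.007], [-0.099, -0.995, 0.001], [-0.007, 0.0, -1.0]]
ft_force: [-18.6, 1.6, 8.7]
grip_width: 0.0001
gripper_force: 2.1
```

Far wall reached: the force rose to 18 N. Now I go round to the right side of the grip.

```bash
python3 -m handwheel '-2 0.2 0 0 0 0 0;-3.2 -1.7 0 0 0 0 0;-3.5 -4.7 0 0 0 0 0;-2.5 -5.3 0 0 0 0 0;-1 -5.4 0 0 0 0 0;1.45 -5.7 0 0 0 0 0;1.45 -5.7 0 0 0 0 0'
python3 look.py a3
```

```text
time_s: 5.17
position: [0.542, 0.0293, 0.1653]
tool_rot: [[0.995, -0.101, 0.003], [-0.101, -0.995, -0.001], [0.003, 0.0, -1.0]]
ft_force: [-0.9, -0.3, 0.2]
grip_width: -0.0002
gripper_force: 0.0
sel frame mm [np.float64(4.8), np.float64(-54.5), np.float64(164.9)] [0.4 0.2 0.1]
```

View pics/a3.png

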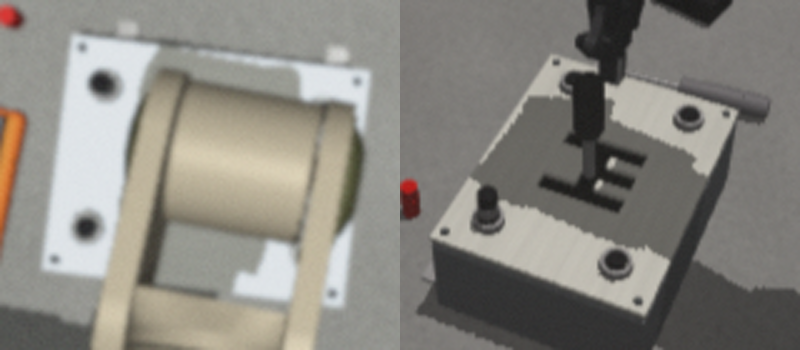

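The lever stands in the cross channel (stick at side crop (588,165)) and the fingers are on its right. I'll push it left.

```bash
python3 -m handwheel '0.1 1 0 0 0 0 0;0.2 2 0 0 0 0 0;0.25 2.5 0 0 0 0 0;0.3 3 0 0 0 0 0;0.35 3.5 0 0 0 0 0;0.4 4 0 0 0 0 0;0.45 4.5 0 0 0 0 0;0.5 5 0 0 0 0 0'
python3 -m handwheel '0.05 0.5 0 0 0 0 0;0.1 1 0 0 0 0 0;0.15 1.4 0 0 0 0 0;0.15 1.8 0 0 0 0 0;0.2 2 0 0 0 0 0;0.2 2.2 0 0 0 0 0'
python3 look.py a4
```

```text
time_s: 5.93
position: [0.5431, 0.0808, 0.1652]
tool_rot: [[0.995, -0.1, -0.0], [-0.1, -0.995, -0.0], [-0.0, 0.0, -1.0]]
ft_force: [-0.6, -1.8, -0.0]
grip_width: -0.0001
gripper_force: 0.8
time_s: 6.43
position: [0.5453, 0.1026, 0.1654]
tool_rot: [[0.995, -0.1, 0.0], [-0.1, -0.995, 0.0], [0.0, -0.0, -1.0]]
ft_force: [-0.5, -2.9, 0.8]
grip_width: 0.0005
gripper_force: 0.8
sel frame mm [np.float64(4.0), np.float64(18.0), np.float64(165.4)] [-0.1 -0.9  0.7]
```

```bash
python3 -m handwheel '0 0.15 0 0 0 0 0;0 0.3 0 0 0 0 0'
python3 -m handwheel '0 0.1 0 0 0 0 0;0 0.2 0 0 0 0 0'
python3 look.py a4
```

```text
time_s: 6.7
position: [0.5453, 0.1052, 0.1654]
tool_rot: [[0.995, -0.1, 0.0], [-0.1, -0.995, -0.0], [0.0, 0.0, -1.0]]
ft_force: [0.6, -2.4, 0.9]
grip_width: 0.0002
gripper_force: 0.8
time_s: 6.87
position: [0.5453, 0.1073, 0.1654]
tool_rot: [[0.995, -0.1, 0.0], [-0.1, -0.995, -0.0], [0.0, 0.0, -1.0]]
ft_force: [0.1, -1.9, 0.7]
grip_width: 0.0001
gripper_force: 0.9
sel frame mm [np.float64(3.6), np.float64(22.9), np.float64(165.5)] [ 0.5 -1.3  0.9]
```

View pics/a4.png

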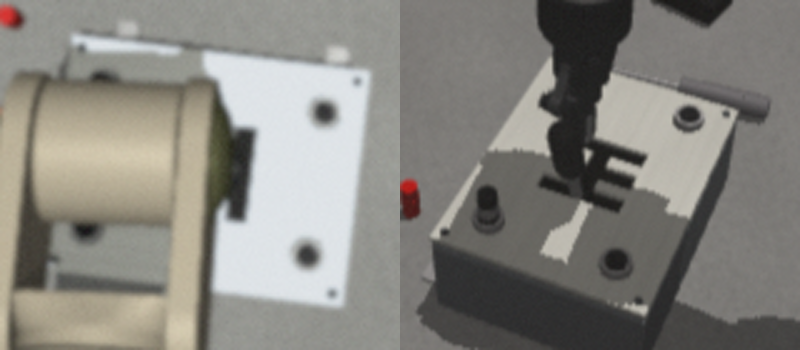

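The lever leans left, close to the channel end; I'll keep nudging until it stops.

```bash
python3 -m handwheel '0 0.15 0 0 0 0 0;0 0.3 0 0 0 0 0' | grep -E 'pos|ft'
python3 -m handwheel '0 0.1 0 0 0 0 0;0 0.2 0 0 0 0 0'| grep -E 'pos|ft'
python3 -m handwheel '0 0.1 0 0 0 0 0;0 0.2 0 0 0 0 0'| grep -E 'pos|ft'
```

```text
position: [0.5453, 0.11, 0.1654]
ft_force: [-1.3, -6.3, 2.7]
position: [0.5454, 0.1115, 0.1657]
ft_force: [-0.8, -9.5, 2.8]
position: [0.5455, 0.1128, 0.1659]
ft_force: [-2.2, -14.7, 4.4]
```

```bash
python3 -m handwheel '-0.2 -2 0 0 0 0 0;-2.5 -2.3 0 0 0 0 0;-5.2 -2 0 0 0 0 0;-5.2 -1.5 -0.3 0 0 0 0;-5 0.5 -0.7 0 0 0 0;-4.75 2.7 -0.7 0 0 0 0;-4.75 2.7 -0.7 0 0 0 0' | grep -E 'time|pos|ft'
python3 look.py a5
```

```text
time_s: 8.05
position: [0.4978, 0.1442, 0.1581]
ft_force: [-0.4, 0.5, 0.3]
sel frame mm [np.float64(-47.2), np.float64(52.6), np.float64(158.1)] [-0.4 -0.2 -0.3]
```

View pics/a5.png

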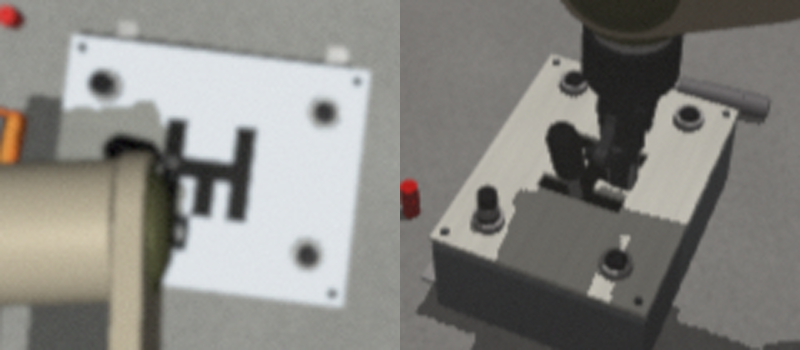

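The grip leans left at side crop (565,150) with the fingers on its near side. I'll push it far into the far-left slot.

```bash
python3 -m handwheel '1 -0.1 0 0 0 0 0;1.6 -0.15 0 0 0 0 0;2.1 -0.2 0 0 0 0 0;2.6 -0.25 0 0 0 0 0;3.1 -0.3 0 0 0 0 0;3.6 -0.35 0 0 0 0 0;4.1 -0.4 0 0 0 0 0;4.6 -0.45 0 0 0 0 0' | grep -E 'time|pos|ft'
python3 -m handwheel '0.5 -0.05 0 0 0 0 0;1 -0.1 0 0 0 0 0;1.4 -0.15 0 0 0 0 0;1.8 -0.2 0 0 0 0 0;2.1 -0.2 0 0 0 0 0' | grep -E 'time|pos|ft'
python3 look.py a6
```

```text
time_s: 8.82
position: [0.5437, 0.1366, 0.1581]
ft_force: [-4.7, -0.8, -0.3]
time_s: 9.23
position: [0.5651, 0.1349, 0.1582]
ft_force: [-4.3, -0.6, -1.5]
sel frame mm [np.float64(21.0), np.float64(52.2), np.float64(158.4)] [-1.   1.4 -0.2]
```

```bash
python3 -m handwheel '0.15 0 0 0 0 0 0;0.3 0 0 0 0 0 0' | grep -E 'pos|ft'
python3 -m handwheel '0.15 0 0 0 0 0 0;0.3 -0.05 0 0 0 0 0'| grep -E 'pos|ft'
python3 -m handwheel '0.1 0 0 0 0 0 0;0.2 0 0 0 0 0 0'| grep -E 'pos|ft'
```

```text
position: [0.5675, 0.1348, 0.1583]
ft_force: [-4.1, -0.4, -1.6]
position: [0.5706, 0.1344, 0.1583]
ft_force: [-3.8, -0.3, -1.4]
position: [0.572, 0.1344, 0.158]
ft_force: [-9.4, -1.7, -0.5]
```

```bash
python3 -m handwheel '0.1 0 0 0 0 0 0;0.2 0 0 0 0 0 0'| grep -E 'pos|ft'
python3 -m handwheel '0.1 0 0 0 0 0 0;0.1 0 0 0 0 0 0'| grep -E 'pos|ft'
python3 -m handwheel '-2 0.2 0 0 0 0 0;-5 0.5 1 0 0 0 0;-8 0.8 3 0 0 0 0;-11 1 6 0 0 0 0;-14 0 9 0 0 0 0;-16 -3 10 0 0 0 0;-17 -7 10 0 0 0 0;-18 -11 10 0 0 0 0' | grep -E 'time|pos|ft'
python3 -m handwheel '0 -4 0 0 0 0 0;0 -8 0 0 0 0 0;0 -12 0 0 0 0 0;0 -14 0 0 0 0 0;0 -14 0 0 0 0 0' | grep -E 'time|pos|ft'
python3 look.py a7
```

```text
position: [0.5728, 0.1344, 0.1578]
ft_force: [-15.7, 0.1, 3.2]
position: [0.573, 0.1344, 0.1577]
ft_force: [-15.7, -1.3, 2.5]
time_s: 10.83
position: [0.3957, 0.0234, 0.2601]
ft_force: [0.7, -0.2, 0.9]
time_s: 11.25
position: [0.3966, -0.1199, 0.2588]
ft_force: [-0.8, -0.5, 0.3]
sel frame mm [np.float64(-122.6), np.float64(-214.7), np.float64(258.7)] [0.1 0.  0.3]
```

View pics/a7.png

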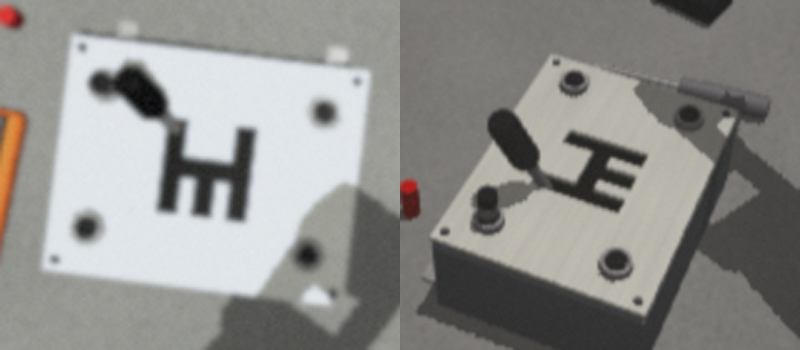

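The stick is at the end of the far-left slot (top crop (175,125)), the plug and caps are still in place, and the robot is clear.

```bash
python3 -c "
from rig import env
print(env.close_job())"
```

```text
the job is handed in; nothing more can be done
None
```

I pushed the lever to the end of the far-left slot, next to the tall plug, left everything else in place, and handed the job in at about 11 s on the robot's clock; no verdict came back.

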